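# Bring the bench attenuator up three clicks from its stop

### The arm

A 6-joint arm with a two-finger parallel gripper is mounted at the origin on the work surface. World frame = base frame: x ahead of the robot, y to its left, z up, the work surface at z = 0. Lengths are in mm, angles in rad, forces in N, time in s.
With the tool pointing down it reaches from about 150 to 775 mm from the base axis. Payload 6.1 kg.
Tool frame: the origin (TCP) lies on the centre line of the jaws, within the pads' length; the fingertips stand 8 mm ahead of it and the grasp point (between the pads) lies 11 mm behind it; x points along the fingers, y is the direction in which the jaws open and shut, and the axes are right-handed (so a half turn about x gives the same grasp; the last joint's range is limited). The gripper opens to 85 mm and grips with 20 to 120 N. Pads are 22 mm wide; open, the fingers measure 114 mm over their backs; the gripper's body (76 mm by 85 mm) begins 54 mm behind the grasp point. The pads swing forward as they close: fully open they stand 13 mm farther back than shut.
Start: joints at [1.17, 0.126, -0.04, 1.405, 0, 1.571], TCP at [204.823, 483.379, 239.295] pointing down, gripper open.
Joint ranges: [-2.72, 2.72], [-0.95, 1.95], [-1.27, 1.35], [-1.78, 2.02], [-1.46, 1.47], [-3.14, 3.14]. Speed limits (rad/s): [2.39, 2.39, 3.01, 3.14, 3.14, 3.14].

### API

Orientations are given as a unit quaternion [w, x, y, z].
In Python, from bench import robot gives the robot as it stands. The module is installed in compiled form; this text tells all that it offers. Calls block until the motion is done:
- robot.movep(position, orientation): joint-space move of the TCP to a pose.
- robot.movel(position, rate=150, ori=None, max_force=None): straight line of the TCP; ori=None keeps the orientation; rate is the mean speed in mm/s. With max_force (N) it stops when the force on the tool has changed by that much, and returns True; else False.
- robot.move_joints(angles): joint-space move.
- robot.open() and robot.clamp(newtons=None): open the fingers fully, or close them until they stop; newtons is the grip in N (None keeps the last).
- robot.dwell(seconds).
- robot.ik(position, orientation): joint angles nearest the present ones, or None.
- robot.capture(name): name is "side" or "top"; returns the picture (400x640x3 uint8, blue, green, red); there is no depth.
- robot.get_calibration(name): a dict with "mtx" (3x3 intrinsics, pixels), "distortion" ([k1, k2, p1, p2, k3] as OpenCV has them; the pictures are not rectified), "position" and "orientation" of the camera in the world. Camera axes: x right, y up, looking along -z (the intrinsics and any distortion apply to the point x, -y, -z); pixel columns grow to the right and rows downward; lengths in mm; the calibration is good to about 2 mm. A picture is of the moment at which its call begins. get_calibration takes no time and is no camera call.
A pose or a line that the arm cannot do raises robot.Unreachable and nothing moves.
- robot.close_job(): hands the job in, once; it reports no verdict.
Readings, each from a call of its own:
- robot.current_t(): time.
- robot.current_qpos(): joint angles.
- robot.current_joint_vel(): joint speeds.
- robot.current_joint_efforts(): joint torques, N m.
- robot.current_position(): TCP position.
- robot.current_orientation(): TCP orientation.
- robot.current_force(): force on the tool from outside, world axes, zero at the start.
- robot.current_ft_torque(): the same for the moment, N m.
- robot.current_width(): finger opening in mm.
Only numpy, scipy, OpenCV 4.12 (cv2) and the standard library are available. Lean on these libraries where they do the work, as an engineer would, in place of code of your own. Each camera call takes 0.05 s, during which the arm holds its last target. There are 200 camera calls.

### The job

On the step attenuator, the low aluminium box with two slide levers on top, push the wide lever with your fingertips all the way back to its stop at the short-mark end of its scale, then ease it out towards the long marks one click at a time, pausing half a second in each notch, and leave it resting in the third notch from the stop (the stop itself is not counted). Never let it go past the third notch, which would overdrive the board under test. Only push: do not pinch the lever, do not move the small round fine-level knob beside it, and do not disturb the other things on the bench.

Things in the scene. Friction and masses are not known exactly. Their poses are not given: they have to be found in the camera images.
- attenuator: Step attenuator: aluminium box 112 x 190 mm (x, y), flat top 60 mm above the bench; heavy and firm, it does not shift. Origin at the centre of its underside; z up, y along the box and both slide slots. A fat connector sticks out of its -y end, a slim one out of its +y end, each to 120 mm from the centre. Wide lever's slot 24 mm to the -x side of the centre line, fine knob's 31 mm to the +x side.
- stop_mark (a point): Point on the box top (60 mm up) in the wide lever's slot under the cap's centre when the lever is at its stop, towards the box's -y end. On the slot's +x side six black marks 14 mm apart along y show the notches: the shortest (4 mm) at the stop, the longest (15 mm) at the far end. The third notch is the fourth mark from the short end, 42 mm from this point. Axes as the box.
- coarse (a joint): Position of the wide lever (m): 0 at the stop, growing along the box's +y to 0.070. Spring notches every 0.014, the third at 0.042. Leaving a notch takes about 5 to 6 N; just past half way to the next (0.007, 0.021, 0.035, 0.049) the detent gives way and draws the lever into that next notch by itself, where it stays. It starts in the first or the second notch.
- coarse_cap (a point): Centre of the top of the wide lever's cap, 86 mm above the bench. The cap is a black block 12 mm long in the slide direction (y), 26 mm wide (x) and 18 mm high, its underside 8 mm above the box top, on a thin steel stem; a white line runs across its top. Axes as the box.
- fine (a joint): Position of the small fine-level knob (m), 0 to 0.040 along the box's +y; smooth, moves at about 1.5 N. It starts anywhere in its travel and must stay where it is.
- fine_knob (a point): Centre of the top of the small round fine-level knob, 13 mm in diameter, 80 mm above the bench. It is 55 mm from the wide lever's slot, measured across the box.
- spool: Bystander: solder spool standing on its flange, 56 mm in diameter, 30 mm high; origin at the centre of its underside.
- flux: Bystander: amber flux bottle, 36 mm in diameter, 80 mm high; origin at the centre of its underside.
- heatsink: Bystander: finned aluminium heat sink, 40 x 40 x 26 mm; origin at the centre of its underside.
- adapter: Bystander: coaxial barrel adapter standing on end, 17 mm in diameter, 38 mm high; origin at the centre of its underside.
- screwdriver: Bystander: black-handled screwdriver, 160 mm long, lying on the bench along its own x.
- module: Bystander: small green circuit module with a chip, 40 x 40 x 7 mm, lying flat; origin at the centre of its underside.
- tweezers: Bystander: dark steel tweezers, 130 mm long, lying on the bench along their own x.
- multimeter: Bystander: red hand multimeter lying on its back, 185 x 88 x 53 mm (long side along its own x); origin at the centre of its underside.

How it is judged (in metres and radians):
On the way, in this order (a step that is already met when the one before it is completed fails the run):
1. the wide lever is back at its stop (value of joint coarse below 0.003 m), for 0.2 s.
2. the wide lever rests a moment in the first notch (value of joint coarse between 0.0095 and 0.0185 m), for 0.25 s.
3. the wide lever rests a moment in the second notch (value of joint coarse between 0.0235 and 0.0325 m), for 0.25 s.
4. the wide lever is in the third notch (value of joint coarse between 0.0375 and 0.0465 m), for 0.25 s.
At the end, for the whole second after the job is handed in: The wide lever rests in its third notch from the stop (joint 42 mm, within 3 mm) with nothing touching it, the fine-level knob is within 4 mm of where it started, and everything on the bench is at rest (value of joint coarse between 0.039 and 0.045 m and velocity of joint coarse between -0.005 and 0.005 m/s and distance of fine_knob from where it was at the start of the episode below 0.004 m and linear speed of each of spool, flux, heatsink, adapter, screwdriver, module, tweezers, multimeter below 0.02 m/s).
It fails at once if the wide lever goes past the third notch (over 50.5 mm from its stop) (value of joint coarse above 0.0505 m).
It fails at once if the wide lever's cap is taken between the fingers instead of being pushed (horizontal distance between the grasp point and coarse_cap below 0.006 m and z of the grasp point in the frame of coarse_cap below 0.012 m).
It fails at once if the fine-level knob is moved more than 4 mm (distance of fine_knob from where it was at the start of the episode above 0.004 m).
It fails at once if something else on the bench is lifted, or moved more than 25 mm (distance of any of spool, flux, heatsink, adapter, screwdriver, module, tweezers, multimeter from where it was at the start of the episode above 0.025 m).
It also fails if it takes over 58 s, if anything falls off the work surface, if the arm or the gripper's body presses on something with over 40 N, if the wrist force passes 120 N, or if a joint passes its speed limit or range.

## Working session

There is one attempt and no reset: what is moved stays moved. The work goes in short steps, each a Python script; the robot and the scene stay as the last script left them, time stands still between calls to the robot, and variables do not carry over. Pictures are saved under pics/ and viewed, about 8 in all and at most 12, crops included, and the job is handed in when it is done.

```bash
mkdir -p pics; python3 - <<'E'
from bench import robot
import cv2
for n in("top","side"):
    cv2.imwrite(f"pics/{n}0.png",robot.capture(n)); c=robot.get_calibration(n); print(n,c)
print(robot.current_orientation(),robot.current_width(),robot.current_t())
E
```

```text
top {'mtx': array([[484.54753523,   0.        , 327.25935108],
       [  0.        , 484.54753523, 196.08122697],
       [  0.        ,   0.        ,   1.        ]]), 'distortion': array([-0.14513915,  0.        ,  0.        ,  0.        ,  0.        ]), 'position': array([ 294.1990643 ,  -13.41302328, 1322.01768838]), 'orientation': array([-0.67610582, -0.07183339,  0.07793555,  0.72914123])}
side {'mtx': array([[469.46689613,   0.        , 314.62646814],
       [  0.        , 469.46689613, 209.1491139 ],
       [  0.        ,   0.        ,   1.        ]]), 'distortion': array([-0.04398238,  0.        ,  0.        ,  0.        ,  0.        ]), 'position': array([327.90301602, 672.40289191, 983.89140229]), 'orientation': array([-0.14065259, -0.04368492,  0.32465219,  0.93429622])}
[ 0.69286205  0.14025925  0.69305101 -0.14124384] 85.20104040765162 0.1
```

View pics/top0.png

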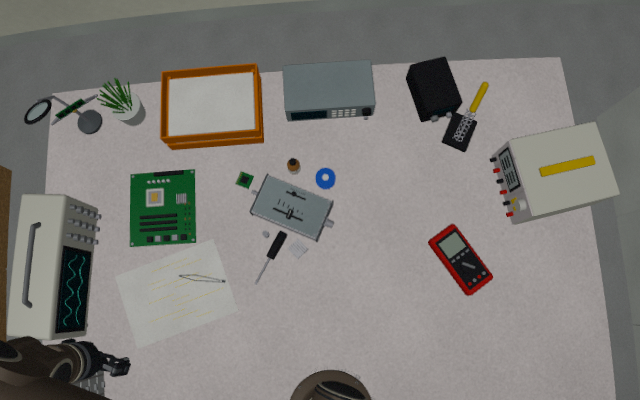

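View pics/side0.png

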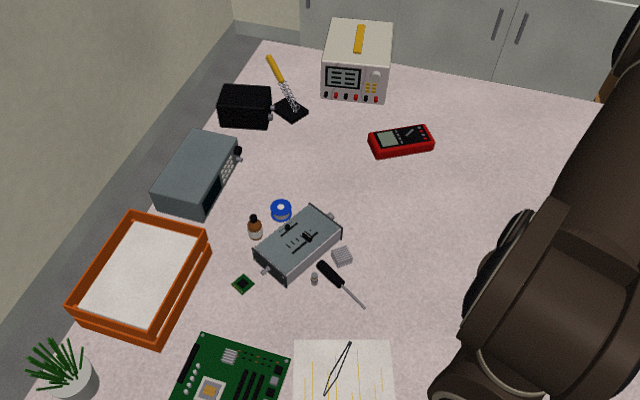

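The top view shows the box at about (291,207). The fine knob is at (294,194), the wide lever is near (289,213), the fat connector is probably at (330,223) and the slim one at (254,191). I'll zoom in on both views.

```bash
python3 - <<'E'
import cv2
a=cv2.imread("pics/top0.png")[155:255,235:345]; cv2.imwrite("pics/topc.png",cv2.resize(a,None,fx=6,fy=6,interpolation=cv2.INTER_CUBIC))
a=cv2.imread("pics/side0.png")[190:290,240:350]; cv2.imwrite("pics/sidec.png",cv2.resize(a,None,fx=6,fy=6,interpolation=cv2.INTER_CUBIC))
E
```

```text
(no output)
```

View pics/topc.png

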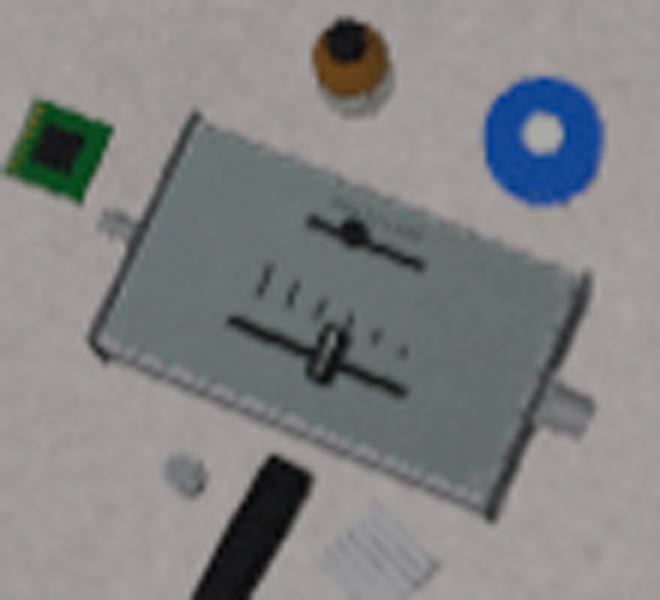

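View pics/sidec.png

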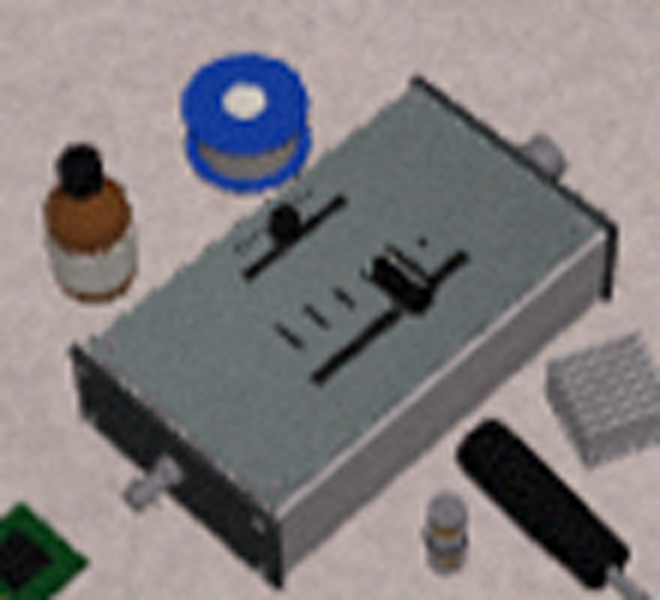

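The crops confirm the layout. The box's +y runs left to the slim connector, and the fine knob is on the +x side. In the top crop the short mark is at (403,352), the long mark at (265,280) and the cap at (330,354). Next I'll fit the box pose from both views.

```bash
cat > h.py <<'E'
import numpy as np, cv2
from scipy.spatial.transform import Rotation as R
from scipy.optimize import least_squares
from bench import robot
def cam(n):
    c=robot.get_calibration(n); q=c["orientation"]; M=R.from_quat([q[1],q[2],q[3],q[0]]).as_matrix()@np.diag([1,-1,-1])
    return c["mtx"],c["distortion"],np.array(c["position"]),M
def proj(n,P):
    K,d,p,M=cam(n); return cv2.projectPoints(np.atleast_2d(P).astype(float),cv2.Rodrigues(M.T)[0],-M.T@p,K,d)[0][:,0]
def unproj(n,uv,z):
    K,d,p,M=cam(n); u=cv2.undistortPoints(np.atleast_2d(uv).astype(float)[:,None],K,d)[:,0]
    r=np.c_[u,np.ones(len(u))]@M.T; return p+r*((z-p[2])/r[:,2])[:,None]
E
python3 - <<'E'
from h import *
T=lambda a:np.array(a)/6+[235,155]-.4; S=lambda a:np.array(a)/6+[240,190]-.4
C=np.array([[56,95],[56,-95],[-56,-95],[-56,95]])
tc=T([(197,117),(585,283),(492,515),(97,342)]); sc=S([(75,350),(418,82),(612,235),(275,510)])
def fit(W):
    f=lambda v:(C@np.array([[np.cos(v[2]),np.sin(v[2])],[-np.sin(v[2]),np.cos(v[2])]])+v[:2]-W[:,:2]).ravel()
    r=least_squares(f,[W[:,0].mean(),W[:,1].mean(),np.arctan2(*( (W[0]-W[3])[[1,0]]))]); return r.x,r.fun.round(1)
Wt=unproj("top",tc,60);Ws=unproj("side",sc,60)
for W in(Wt,Ws): print(fit(W))
v=(fit(Wt)[0]+fit(Ws)[0])/2; print(v)
c,s=np.cos(v[2]),np.sin(v[2]); A=np.array([[c,-s],[s,c]])
loc=lambda n,uv,z:((unproj(n,uv,z)[:,:2]-v[:2])@A).round(1)
print("marks top",loc("top",T([(403,352),(376,338),(348,322),(320,307),(293,294),(265,280)]),60).tolist())
print("marks side",loc("side",S([(425,243),(392,256),(345,298),(316,317),(290,337)]),60).tolist())
print("slot",loc("top",T([(230,320),(407,393)]),60),loc("side",S([(315,380),(466,256)]),60))
print("cap",loc("top",T([(329,354)]),86),loc("side",S([(402,270)]),86))
print("knob",loc("top",T([(354,233)]),80),loc("side",S([(285,222)]),80))
E
```

```text
(array([ 5.43805558e+02,  6.20605136e+01, -4.79330093e-01]), array([-0.8, -1.1,  0.6, -1.7,  1.1,  1.6, -0.8,  1.2]))
(array([ 5.44593702e+02,  6.79960044e+01, -4.82255598e-01]), array([ 0.4, -2. ,  0.3, -1.3, -0.3, -1.9, -0.4,  5.2]))
[ 5.44199630e+02  6.50282590e+01 -4.80792846e-01]
marks top [[-4.3, -35.0], [-3.3, -21.5], [-1.6, -7.2], [-0.3, 7.0], [0.3, 20.4], [1.1, 34.4]]
marks side [[-7.0, -34.1], [-2.1, -20.2], [-3.4, 7.4], [-1.8, 21.9], [-1.4, 35.7]]
slot [[-21.5  41.3]
 [-20.4 -44. ]] [[-22.9  42.6]
 [-23.2 -41.2]]
cap [[-21.5  -9. ]] [[-22.8  -5.3]]
knob [[32.7  3.8]] [[29.5  8.1]]
```

Both views agree to about 5 mm, with mark spacing of 14 mm as expected. The marks put the stop at local y ≈ -35, and the cap at y ≈ -7 means the lever starts in the second notch. I'll approach with closed fingers, jaw axis along the box's x, on the +y side of the cap.

```bash
cat >> h.py <<'E'
B=np.array([544.2,65.03]); a=-0.4808; A=np.array([[np.cos(a),-np.sin(a)],[np.sin(a),np.cos(a)]])
def W(x,y,z): return [*(B+A@[x,y]),z]
def Y(): return float((A.T@(np.array(robot.current_position())[:2]-B))[1])
def F(): return (A.T@np.array(robot.current_force())[:2]).round(2), round(float(robot.current_force()[2]),2)
def ori(sgn):
    tx=np.array([0,0,-1.]); ty=sgn*np.array([*A[:,0],0]); q=R.from_matrix(np.c_[tx,ty,np.cross(tx,ty)]).as_quat(); return [q[3],*q[:3]]
E
python3 - <<'E'
from h import *
for s in(1,-1): print(s,robot.ik(W(-24,32,180),ori(s)))
o=min((ori(s) for s in(1,-1)),key=lambda o:np.abs(np.array(robot.ik(W(-24,32,180),o))-robot.current_qpos()).max())
robot.clamp(20); print(robot.current_width(),robot.current_t())
robot.movep(W(-24,32,180),o); robot.movel(W(-24,32,110),rate=100)
cv2.imwrite("pics/hov_t.png",robot.capture("top")); im=robot.capture("side"); cv2.imwrite("pics/hov_s.png",cv2.resize(im[150:290,230:390],None,fx=4,fy=4,interpolation=cv2.INTER_CUBIC))
print(robot.current_position(),W(-24,32,110),F(),robot.current_t())
E
```

```text
1 [ 0.19194936  0.17463189 -0.11189228  1.28427216  0.          2.24354569]
-1 [ 0.19194936  0.17463189 -0.11189228  1.28427216  0.         -0.89804697]
-0.24046211334189674 0.8667
[538.31438143 104.66782641 110.90133134] [np.float64(537.7206307809525), np.float64(104.50173386770919), 110] (array([0.21, 0.87]), 0.65) 3.6583
```

View pics/hov_s.png

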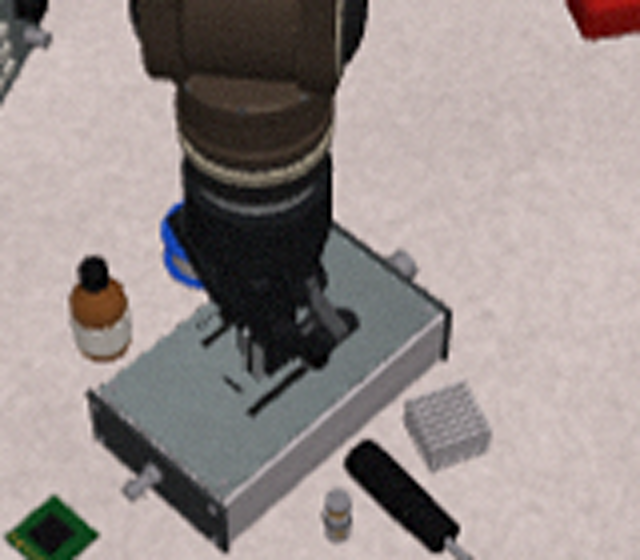

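The fingertips hover at about (275,370) in the crop, over the slot on the +y side of the cap and clear of it. Next is the descent and the push to the stop.

```bash
python3 - <<'E'
from h import *
print(robot.movel(W(-24,32,79),rate=60,max_force=8),robot.current_position()[2],F())
y=32
print(robot.movel(W(-24,8,79),rate=40,max_force=2.5),Y(),F())
print(robot.movel(W(-24,-28,79),rate=20,max_force=14),Y(),F(),robot.current_t())
robot.dwell(.3); print(Y(),F())
y=Y(); robot.movel(W(-24,y+12,79),rate=60); print(Y(),F())
robot.movel(W(-24,y+12,115),rate=100)
robot.movel(W(-24,-72,115),rate=120)
print(robot.current_t(),Y())
im=robot.capture("top"); im2=robot.capture("side")
cv2.imwrite("pics/st.png",np.hstack([cv2.resize(i,(400,400),interpolation=cv2.INTER_CUBIC) for i in(im[155:255,240:340],im2[190:290,245:345])]))
E
```

```text
False 78.84643555174839 (array([0.61, 0.45]), -0.4)
True 9.81378215573806 (array([1.02, 2.57]), 2.12)
True -18.095199892274863 (array([-0.16,  3.14]), 0.36) 6.2667
-18.079945912508833 (array([0.06, 3.77]), 3.14)
-6.161004294648842 (array([ 0.49, -0.78]), 0.06)
8.1333 -71.94998097751476
```

View pics/st.png

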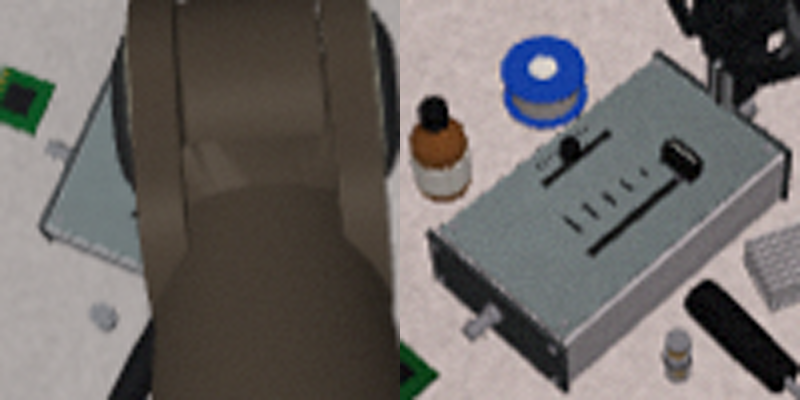

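At the stop: the cap (side crop 683,158) covers the short-end of the slot. The measured travel of 27.9 mm matches two clicks, and the knob hasn't moved. Now I'll step it out from the -y side.

```bash
python3 - <<'E'
from h import *
print(robot.movel(W(-24,-72,79),rate=70,max_force=8),robot.current_position()[2],F())
hit=robot.movel(W(-24,-46,79),rate=20,max_force=3); p0=Y(); print(hit,p0,F())
if not(hit and -56<p0<-48.5): raise SystemExit("unexpected contact")
for k in range(3):
    if k:
        h=robot.movel(W(-24,p0+14*k+2,79),rate=20,max_force=3); print("touch",h,Y()-p0,F())
    h=robot.movel(W(-24,p0+14*k+9,79),rate=12,max_force=14); print("push",k+1,h,round(Y()-p0,2),F())
    robot.dwell(.6); print(F(),robot.current_t())
    if h: raise SystemExit("high force")
robot.movel(W(-24,p0+10,79),rate=80); robot.movel(W(-24,p0+10,115),rate=100); robot.movel(W(-24,-100,190),rate=150)
im2=robot.capture("side")
cv2.imwrite("pics/fin.png",cv2.resize(im2[185:295,240:360],None,fx=5,fy=5,interpolation=cv2.INTER_CUBIC)); print(robot.current_t())
E
```

```text
False 78.84307343554548 (array([0.5 , 0.17]), 0.97)
True -51.32325570266313 (array([ 0.98, -0.93]), 0.26)
push 1 False 9.22 (array([-0.38,  0.31]), 0.28)
(array([-0.72,  0.42]), -0.72) 11.3917
touch True 14.072698444021405 (array([ 1.18, -1.14]), 0.51)
push 2 False 23.22 (array([-0.47, -0.19]), -0.57)
(array([-0.5 ,  0.51]), -0.33) 13.2417
touch True 28.07896104268884 (array([ 0.48, -0.78]), 1.17)
push 3 False 37.24 (array([-0.75,  0.48]), -0.07)
(array([-0.2 ,  0.16]), 0.68) 15.0917
16.9167
```

View pics/fin.png

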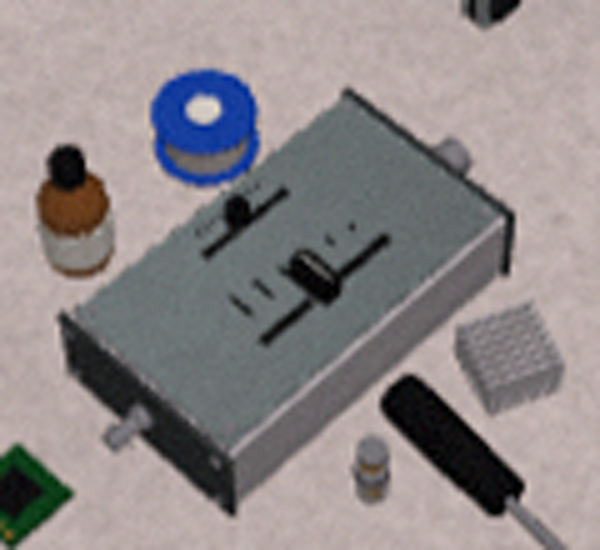

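The cap's white line is at about (315,273). Two marks are visible on the long side and two on the short side, as the third notch should look. I'll check that numerically, compare the knob, then hand in.

```bash
python3 - <<'E'
from h import *
u=lambda p,z:((unproj("side",[np.array(p)/5+[240,185]-.4],z)[0,:2]-B)@A).round(1)
print("cap",u((316,274),86),"knob",u((237,210),80),robot.current_t())
robot.close_job()
E
```

```text
cap [-26.2  10.5] knob [29.7  8.2] 16.9167
the job is handed in; nothing more can be done
```

The wide lever is in the third notch from the stop, and I handed the job in at 16.9 s of the 58 s allowed.

- **To the stop:** Using closed fingertips, I pushed the lever back 27.9 mm, which matches two clicks from the second notch.
- **Out to the third notch:** I then eased it out from the other side one click at a time, with a 0.6 s pause in each notch. The touches before the second and third pushes found the cap at 14.07 mm and 28.08 mm from the stop. The last push ended with the fingertips 37.2 mm from where they touched the cap at the stop. The detent then drew the lever in and the contact force fell to about zero. After that I withdrew the arm.
- **Lever check:** The final side picture shows the cap between the second and fifth marks, with nothing touching it. From that view its position comes out at about 45 mm from the stop. That is 3 mm over the nominal 42 mm, but this view also read 2–3 mm high in that direction before I moved anything. I take this as consistent with the third notch, but the picture alone doesn't confirm the 3 mm tolerance.
- **Knob and bench:** The fine knob reads within 0.3 mm of where it started in the same view. The nearby items look unmoved in the final picture. I didn't re-check the tweezers or the multimeter, but the arm didn't work near them.

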